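Seat a keyed spindle in the spring-loaded hub of a bench stand and hold it home

TASK

Take the keyed spindle (flat bar handle, one key along its side) from the wooden rack, stand its nose in the bore of the bench stand's hub, and turn it while pushing until the key slips into the keyway. Push it fully home against the spring, collar down on the hub, and finish while still gripping the handle and holding the spindle down there, so that a colleague can tighten the screw. Leave the round-knobbed post and the other equipment on the bench where they are.

Things in the scene. Friction and masses are not known exactly. Their poses are not given: they have to be found in the camera images.
- spindle: The keyed spindle, loose, 0.18 to 0.29 kg, upright in one rack hole. Origin: centre of its lower tip; z up its axis, x towards its key. Heights above the origin: round oiled steel stem, 16 mm diameter, 0 to 50 mm (lowest 4 mm tapered to 12 mm); key 22 to 50 mm, so the lowest 22 mm are a plain round nose; round collar, 34 mm diameter, 50 to 56 mm; bar handle 56 to 92 mm.
- spindle_key (a point): Lower outer end of the spindle's single key: 22 mm above the spindle's origin, 13 mm from its axis on +x. The key is 6 mm wide.
- spindle_grip (a point): Where to grip the spindle's aluminium bar handle: on the axis, 80 mm above the spindle's origin, 24 mm above the collar's top. The bar is 14 mm thick along the spindle's y (grip across this), 36 mm long along x, with a pointed end on the key's side reaching 25 mm from the axis. The job ends with the gripper still holding here (within 25 mm).
- stand: The bench stand, fixed: grey foot 110 x 90 x 14 mm with a round housing 64 mm in diameter and a steel hub in it, flat top face 75 mm above the origin. Origin: centre of the foot's underside, on the hub's axis; z up. A black set screw sticks out towards -x at 55 mm height, reaching 49 mm from the axis.
- hub_mouth (a point): Centre of the hub's bore at its top face. Bore 18.5 mm in diameter with one keyway, 9 mm wide, reaching 15 mm from the axis, open at the top. The hub is set so that the keyway points anywhere within 0.35 rad either side of the stand's +x: look, or feel by turning. Key resting on the hub face: spindle tip 22 mm below this point; fully home, collar on the hub: 50 mm below.
- plunger (a joint): Travel in m of the spring plunger inside the bore: 0 up (meets the spindle's tip 38 mm below the hub face, 12 mm before home), 0.012 with the spindle home, stop at 0.014. It pushes back with about 3 N at first and 8 N at home, so a spindle let go rises again.
- rack: Fixed light wooden block 60 x 170 x 40 mm, origin at the centre of its underside, long side along y. Two holes in its top, 18 mm in diameter and 20 mm deep, on its y axis at +50 and -50 mm; one holds the spindle, the other the plain post. A part standing in it has its tip 20 mm above the bench and must be lifted 20 mm to come clear.
- plain_post: Bystander: like the spindle but without a key and with a round knob 26 mm in diameter instead of the bar (same 92 mm height), loose, standing in the rack's other hole. Origin at its lower tip. Leave alone.
- multimeter: Bystander: yellow hand multimeter lying flat, 150 x 76 x 44 mm, loose, origin under its centre.
- iron_stand: Bystander: soldering iron in a coil holder on a dark steel base 120 x 70 mm, about 190 mm high, loose, origin under the centre of the base.
- decade_box: Bystander: blue resistance box 80 x 130 x 64 mm with three black dials, loose, origin under its centre.
Mind the look-alikes: they are no part of the job. Leave any black look-alike of the spindle alone. What is shaped like the stand but green is not meant.

How it is judged:
By the outcome, as a careful person would: the job done as asked, in the order asked, and still so for the second after the job is handed in, while the arm keeps its last pose, push and grip.
It also fails if it takes over 48 s, if anything falls off the work surface, if the arm or the gripper's body presses on something with over 40 N, if the wrist force passes 120 N, or if a joint passes its speed limit or range.

ROBOT

A 7-joint arm with a two-finger parallel gripper is mounted at the origin on the work surface. World frame = base frame: x ahead of the robot, y to its left, z up, the work surface at z = 0. Lengths are in mm, angles in rad, forces in N, time in s.
With the tool pointing down it reaches from about 425 to 1025 mm from the base axis. Payload 9.4 kg.
Tool frame: the origin (TCP) lies at the very end of the fingers, on their centre line; the grasp point (between the pads) lies 19 mm behind it; z points along the fingers, y is the line along which they close (so a half turn about z gives the same grasp; the last joint's range is limited). The gripper opens to 85 mm and grips with 20 to 120 N. Pads are 22 mm wide; open, the fingers measure 114 mm over their backs; the gripper's body (76 mm by 85 mm) begins 54 mm behind the grasp point. The pads swing forward as they close: fully open they stand 13 mm farther back than shut.
Start: joints at [-1.335, 0.599, -0.003, 1.599, 0.002, 0.943, -0.08], TCP at [223.105, 689.818, 208.275] pointing down, gripper open.
Joint ranges: [-2.57, 2.57], [-0.35, 1.97], [-1.29, 1.29], [0.11, 2.56], [-1.05, 4.19], [0.11, 1.86], [-2.63, 2.63]. Speed limits (rad/s): [2.22, 2.22, 3.01, 3.01, 3.14, 3.14, 3.14].

INTERFACE

Orientations are given as a unit quaternion [x, y, z, w].
In Python, from cell import robot, viewer gives the robot as it stands.
- The arm moves only by the tool step_arm, never from a script. Its arguments are lists of equal length, an entry for each row: "jaw": the closure, from 0 (fully open) to 1 (shut); "delta_pos": the shift along the tool's x, y, z scaled (see below), a list of three; "twist": the turn about the tool's z scaled (see below). In form: {"jaw": [jaw, ...], "delta_pos": [[x, y, z], ...], "twist": [twist, ...]}. A call has 1 to 10 rows; each row shifts and turns the commanded pose from where the row before left it, along the tool's axes as they then stand; what a row does not reach is not made up. The controller multiplies each number of a shift by 0.5 m and each number of a turn by 4 degrees. A row lasts 1/12 s, in which the tool goes at most 41.7 mm and 7.16 degrees, less where a joint would pass 70% of its speed; a pose out of reach is approached as far as the arm can. A call with a number of a shift or a turn outside -1 to 1 is refused whole. A call with a gripper value outside its range is refused whole. The fingers move at their own pace and stop on an object; "force" is the grip in N (left out, the last holds). Time passes only in rows, so rows that do not move let the fingers close. It gives the time, the measured TCP pose, the force, the opening and the grip force at its end, in the units of the state.
- robot.get_state(): the state, without advancing time (a new reading comes with each control period).
- viewer.snapshot(name): name is "side" or "top" or "wrist"; returns the picture (420x560x3 uint8, red, green, blue); there is no depth.
- viewer.get_calibration(name): a dict with "mtx" (3x3 intrinsics, pixels), "k1" (the pictures are not rectified: a ray, as slopes to the right and down, at radius r is drawn at 1 + k1 r^2 times it, then the intrinsics apply), "position" and "attitude" of the camera in the world; the wrist camera has in their place "hand_eye" (4x4, takes a point from camera to tool coordinates, whose origin is the TCP and whose axes are the flange's). Camera axes: x right, y up, looking along -z (the intrinsics and any distortion apply to the point x, -y, -z); pixel columns grow to the right and rows downward; lengths in mm; the calibration is good to about 2 mm. A picture is of the moment at which its call begins: read the wrist's pose just before it. get_calibration takes no time and is no camera call.
- robot.job_done(): hands the job in; it is judged then, once.
The state is a dict: "clock": time; "joint_positions": joint angles; "dq": joint speeds; "tau": joint torques, N m; "position": TCP position; "ee_rot": TCP orientation; "ft_force": force on the tool from outside, world axes, zero at the start; "wrist_torque": the same for the moment, N m; "gripper_width": finger opening in mm; "gripper_force": force on a finger pad.
Only numpy, scipy, OpenCV 4.12 (cv2) and the standard library are available. Lean on these libraries where they do the work, as an engineer would, in place of code of your own. Each camera call takes 0.05 s, during which the arm holds its last target. There are 200 camera calls.

## Working session

There is one attempt and no reset: what is moved stays moved. The work goes in short steps, Python scripts to look and compute and a tool call to move; the robot and the scene stay as the last step left them, time stands still between calls to the robot, and variables do not carry over. Pictures are saved under pics/ and viewed, at most 10 in all, crops included, and the job is handed in when it is done.

Besides the shell and the picture viewer there is one more tool, called after "Request:" as a command line: name --pt "numbers of a row" for each row, then --argument value for the rest. step_arm: Moves the arm, as the interface text tells. Its arguments: {"type":"object","properties":{"jaw":{"type":"array","items":{"type":"number"}},"delta_pos":{"type":"array","items":{"type":"array","items":{"type":"number"}}},"twist":{"type":"array","items":{"type":"number"}},"force":{"type":"number"}},"required":["jaw","delta_pos","twist"]}

```bash
mkdir -p pics; cat > h.py <<'E'
import numpy as np, cv2
from scipy.spatial.transform import Rotation as R
from cell import robot, viewer
def snap(n,f):
    s=robot.get_state(); im=viewer.snapshot(n); cv2.imwrite('pics/'+f,im[:,:,::-1]); return s,im
def cam(n,s=None):
    c=viewer.get_calibration(n); K=np.array(c['mtx'])
    if n=='wrist':
        H=np.array(c['hand_eye']); T=np.eye(4); T[:3,:3]=R.from_quat(s['ee_rot']).as_matrix(); T[:3,3]=s['position']
        T=T@H; return K,c['k1'],T[:3,3],T[:3,:3]
    a=np.array(c['attitude']); A=R.from_quat(a).as_matrix() if a.size==4 else a
    return K,c['k1'],np.array(c['position']),A
def ray(n,uv,s=None):
    K,k,p,A=cam(n,s); u=cv2.undistortPoints(np.array([[uv]],float),K,np.array([k,0,0,0,0.]))[0,0]
    return p,A@np.array([u[0],-u[1],-1])
def onz(n,uv,z,s=None):
    p,d=ray(n,uv,s); return p+d*(z-p[2])/d[2]
def proj(n,P,s=None):
    K,k,p,A=cam(n,s); q=A.T@(np.array(P,float)-p); x=np.array([q[0],-q[1]])/-q[2]; x=x*(1+k*(x@x)); return (K@[*x,1])[:2]
E
python3 - <<'E'
from h import *
for n in('side','top'): s,im=snap(n,n+'0.png'); print(viewer.get_calibration(n))
print(viewer.get_calibration('wrist')); print(robot.get_state())
a=[cv2.imread(f'pics/{n}0.png') for n in('top','side')]
E
```

```text
{'mtx': array([[386.1687864 ,   0.        , 275.1104836 ],
       [  0.        , 386.1687864 , 212.08570949],
       [  0.        ,   0.        ,   1.        ]]), 'k1': -0.045129246534244896, 'position': array([320.60537016, 700.34104281, 513.39876682]), 'attitude': array([-0.10685834,  0.50064342,  0.84328087, -0.16375237])}
{'mtx': array([[459.49061811,   0.        , 282.61938379],
       [  0.        , 459.49061811, 205.49643595],
       [  0.        ,   0.        ,   1.        ]]), 'k1': -0.14454426307429688, 'position': array([ 430.8556165 ,   -1.87629969, 1209.83707206]), 'attitude': array([ 0.06928262, -0.06606712, -0.69686629,  0.71078297])}
{'mtx': array([[319.1476657 ,   0.        , 280.228472  ],
       [  0.        , 319.1476657 , 207.54654448],
       [  0.        ,   0.        ,   1.        ]]), 'k1': -0.075382878717584, 'hand_eye': array([[ 7.27403427e-04,  9.65600956e-01,  2.60027431e-01,
         6.53632300e+01],
       [ 9.99999687e-01, -6.21378644e-04, -4.89945952e-04,
        -1.33276182e+00],
       [-3.11516787e-04,  2.60027706e-01, -9.65601106e-01,
        -1.64298510e+02],
       [ 0.00000000e+00,  0.00000000e+00,  0.00000000e+00,
         1.00000000e+00]])}
{'clock': 0.1, 'joint_positions': array([-1.33473029,  0.60006759, -0.00253215,  1.60002229,  0.00182046,
        0.94292382, -0.07982745]), 'dq': array([ 0.00041919, -0.00099651,  0.00102953, -0.00442482, -0.00122796,
        0.00048959, -0.00097437]), 'tau': array([ 4.27470906e-03, -7.77995610e+01,  1.56947292e+00, -2.58624834e+01,
        1.26264981e-02,  5.40628957e-03,  9.66684098e-06]), 'position': array([222.96606731, 689.39483596, 207.4971324 ]), 'ee_rot': array([ 1.55729670e-01,  9.87799456e-01, -7.08927720e-04, -3.33836930e-05]), 'ft_force': array([-0.29326913, -0.10666256, -0.20151301]), 'wrist_torque': array([ 0.01295466, -0.00642187,  0.00602711]), 'gripper_force': 0.0, 'gripper_width': 85.37152831862682}
```

View pics/top0.png

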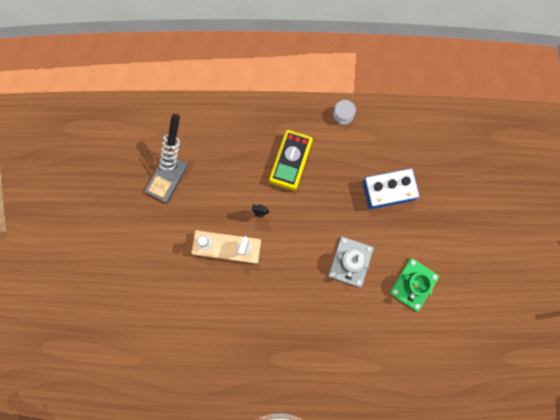

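View pics/side0.png

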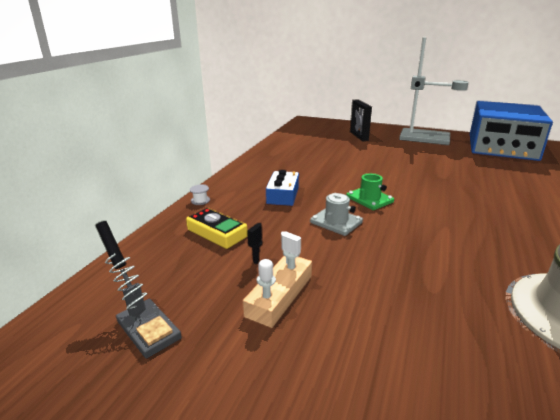

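The top view shows these candidates:
- **Spindle:** bar-handled silver part at (244,246).
- **Post:** round knob at (203,242), in the same rack.
- **Look-alike:** black one at (260,211).
- **Stand:** grey at (352,261). The green one at (415,285) is not meant.

The silver bar handle in the rack fits the spindle. I'll measure it and confirm in one enlarged crop.

```bash
python3 - <<'E'
from h import *
for nm,uv,z in [('spindle top',(244,246),112),('post',(203,242),112),('rack',(227,248),40),('hub',(353,261),75),('black',(260,211),90)]:
    print(nm,onz('top',uv,z).round(1))
for uv in [(195,233),(262,237),(259,264),(193,256)]: print('rackc',onz('top',uv,40).round(1))
def cross(a,b):
    p,d=ray('top',a);q,e=ray('side',b); A=np.array([d,-e]).T; t=np.linalg.lstsq(A,q-p,rcond=None)[0]; return (p+d*t[0]+q+e*t[1])/2, np.linalg.norm(p+d*t[0]-q-e*t[1])
print(cross((244,246),(291,240)),cross((353,261),(337,200)))
t=cv2.imread('pics/top0.png'); s=cv2.imread('pics/side0.png')
a=cv2.resize(t[215:295,185:275],(400,356),interpolation=3)
b=cv2.resize(t[225:315,320:410],(400,400)[:2],interpolation=3)[:356]
c=cv2.resize(s[180:330,230:400],(400,353)[:2],interpolation=3)
cv2.imwrite('pics/crop1.png',np.hstack([a,b])); 
E
```

```text
spindle top [543.1  95.9 112. ]
post [550.5 195.4 112. ]
rack [544.4 145.7  40. ]
hub [ 514.8 -171.1   75. ]
black [633.2  61.2  90. ]
rackc [581.2 230.3  40. ]
rackc [574.6  56.9  40. ]
rackc [505.5  62.7  40. ]
rackc [521.7 232.4  40. ]
(array([544.21727432,  96.81500677, 102.30905271]), np.float64(0.2061597660023053)) (array([ 517.06282946, -171.6303317 ,   69.11938156]), np.float64(3.7531434994037847))
```

View pics/crop1.png

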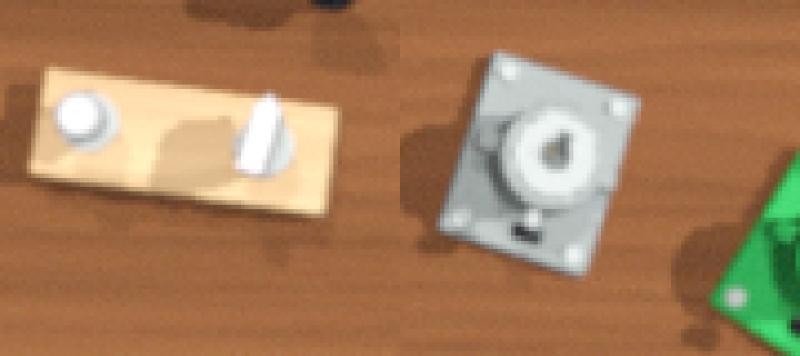

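The crop confirms it. The left part is the silver bar-handled spindle, with its pointed end towards (270,97), about -0.33 rad in the world. The post with the round knob is separate at (80,117). The grey stand's hub is at (550,150), its screw is at the bottom, and the keyway points up and to the right. I'll travel above the spindle.

Request:
step_arm --jaw '[0, 0, 0, 0, 0, 0, 0, 0, 0, 0]' --pt "-0.057 -0.055 0" --pt "-0.057 -0.055 0" --pt "-0.057 -0.055 0" --pt "-0.057 -0.055 0" --pt "-0.057 -0.055 0" --pt "-0.057 -0.055 0" --pt "-0.057 -0.055 0" --pt "-0.057 -0.055 0" --pt "-0.057 -0.055 0" --pt "-0.057 -0.055 0" --twist '[0, 0, 0, 0, 0, 0, 0, 0, 0, 0]'

```text
clock: 0.93
position: [410.1, 338.6, 208.2]
ee_rot: [0.156, 0.988, -0.0, -0.0]
ft_force: [-0.0, -0.4, -0.0]
gripper_width: 85.6
gripper_force: 0.0
```

Request:
step_arm --jaw '[0, 0, 0, 0, 0, 0, 0, 0]' --pt "-0.057 -0.055 0" --pt "-0.057 -0.055 0" --pt "-0.057 -0.055 0" --pt "-0.057 -0.055 0" --pt "-0.057 -0.055 0" --pt "-0.057 -0.055 0" --pt "0 0 0" --pt "0 0 0" --twist '[0, 0, 0, 0, 0, 0, 0, 0]'

```text
clock: 1.6
position: [522.4, 128.1, 208.0]
ee_rot: [0.158, 0.987, -0.0, -0.0]
ft_force: [-0.7, 0.6, -0.1]
gripper_width: 85.5
gripper_force: 0.0
```

```bash
python3 - <<'E'
from h import *
s,im=snap('wrist','w1.png'); print(s['position'],s['ee_rot'],s['joint_positions'])
print(proj('wrist',[544,96.5,112],s))
E
```

```text
[522.35328152 128.12646929 208.04484298] [ 1.58367318e-01  9.87380187e-01 -3.96562094e-04 -2.65598485e-05] [-0.37430849  0.37630794  0.03752396  2.03005671 -0.01953773  0.73598944
  0.92780186]
[254.83175438 236.15285518]
```

View pics/w1.png

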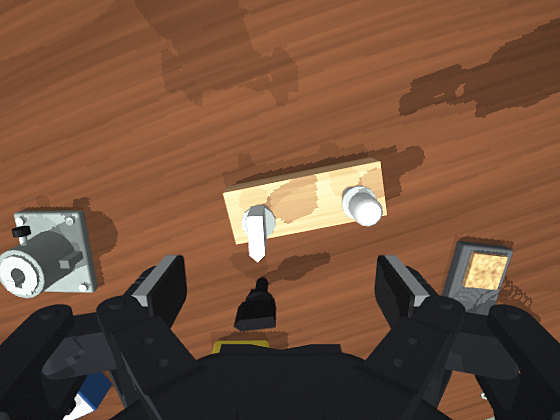

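The wrist view shows the spindle's bar top, from its flat end at about (258,206) to its tip at (257,262). The post knob is at (368,208), the black look-alike at (257,305) and the stand hub at (18,278).

```bash
python3 - <<'E'
from h import *
s=robot.get_state()
im=cv2.imread('pics/w1.png'); g=im[195:270,235:285]
m=((g.min(2)>225)).astype(np.uint8)
c=max(cv2.findContours(m,0,2)[0],key=cv2.contourArea)[:,0]+[235,195]
P=np.array([onz('wrist',tuple(map(float,u)),112,s)[:2] for u in c]); 
print(cv2.contourArea(c),c.min(0),c.max(0))
r=cv2.minAreaRect(P.astype(np.float32)); print(r)
tip=P[c[:,1].argmax()]; far=P[c[:,1]<=c[:,1].min()+1].mean(0); d=tip-far; L=np.linalg.norm(d)
print(tip,far,L,np.arctan2(d[1],d[0]),'axis',tip-d/L*25)
q=s['ee_rot'];Rm=R.from_quat(q).as_matrix();print(np.arctan2(Rm[1,1],Rm[0,1])-np.pi/2)
print('hub',onz('wrist',(19,280),75,s))
E
```

```text
703.0 [242 211] [264 261]
((543.1477661132812, 97.06214141845703), (17.709022521972656, 46.414466857910156), 74.77691650390625)
[565.99094142  92.78035398] [520.2093781   99.98309335] 46.344697596096786 -0.15604925192185645 axis [541.29471634  96.66577116]
-0.3149178321518904
hub [ 524.80320714 -174.25123812   75.        ]
```

Request:
step_arm --jaw '[0, 0, 0, 0, 0, 0, 0, 0]' --pt "-0.0286 -0.0233 0" --pt "-0.0286 -0.0233 0" --pt "0 0 0.06" --pt "0 0 0.06" --pt "0 0 0.06" --pt "0 0 0.04" --pt "0 0 0.028" --pt "0 0 0" --twist '[0, 0, 0, 0, 0, 0, 0, 0]'

```text
clock: 2.32
position: [539.3, 101.6, 81.5]
ee_rot: [0.154, 0.988, -0.001, -0.002]
ft_force: [-1.0, 0.2, 0.0]
gripper_width: 85.7
gripper_force: 0.0
```

Request:
step_arm --jaw '[0, 0, 0.5, 1, 1, 1, 1, 1, 1, 1]' --pt "-0.008 -0.007 -0.003" --pt "0 0 0" --pt "0 0 0" --pt "0 0 0" --pt "0 0 0" --pt "0 0 0" --pt "0 0 0" --pt "0 0 0" --pt "0 0 0" --pt "0 0 0" --twist '[0, 0, 0, 0, 0, 0, 0, 0, 0, 0]' --force 60

```text
clock: 3.15
position: [544.8, 95.4, 86.2]
ee_rot: [0.156, 0.988, 0.0, 0.0]
ft_force: [-0.3, -0.7, 5.5]
gripper_width: 10.9
gripper_force: 58.7
```

Request:
step_arm --jaw '[1, 1, 1, 1, 1]' --pt "0 0 -0.02" --pt "0 0 -0.04" --pt "0 0 -0.06" --pt "0 0 -0.06" --pt "0 0 0" --twist '[0, 0, 0, 0, 0]'

```text
clock: 3.57
position: [546.6, 95.7, 181.0]
ee_rot: [0.156, 0.988, 0.001, 0.003]
ft_force: [1.4, 0.6, -1.3]
gripper_width: 10.9
gripper_force: 58.8
```

```bash
python3 - <<'E'
from h import *
s,im=snap('wrist','w2.png'); s2,im2=snap('side','s2.png'); print(s['position'],s['ft_force'],s['gripper_width'])
u=proj('side',s['position']).astype(int); print(u)
a=cv2.resize(im2[max(u[1]-60,0):u[1]+90,u[0]-75:u[0]+75],(400,400),interpolation=3)
b=cv2.resize(im[100:400,130:430],(400,400),interpolation=3)
cv2.imwrite('pics/crop2.png',np.hstack([a,b])[:,:,::-1])
E
```

```text
[546.58998993  95.65165965 180.95695406] [ 1.3588322   0.64620677 -1.27217426] 10.94125915871314
[290 204]
```

View pics/crop2.png

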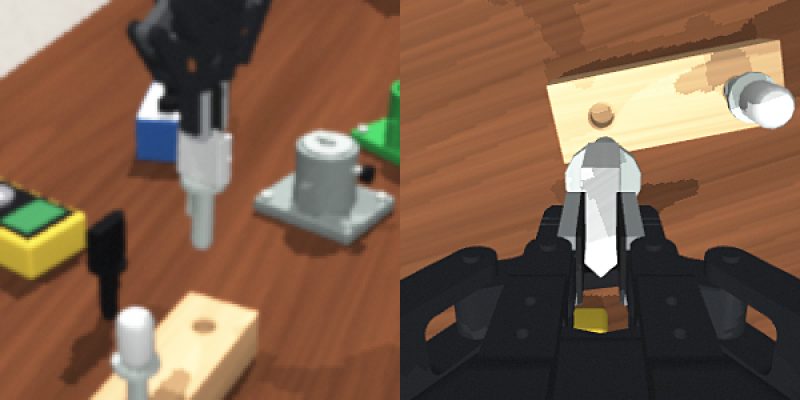

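The side view shows the spindle held upright and clear of the rack hole. In the wrist view its bar point faces away from the camera and the post still stands in the rack. Next I'll go beside the hub for a close look.

Request:
step_arm --jaw '[1, 1, 1, 1, 1, 1, 1, 1, 1, 1]' --pt "-0.03 -0.066 0" --pt "-0.03 -0.066 0" --pt "-0.03 -0.066 0" --pt "-0.03 -0.066 0" --pt "-0.03 -0.066 0" --pt "-0.03 -0.066 0" --pt "-0.03 -0.066 0" --pt "-0.03 -0.066 0" --pt "0 0 0" --pt "0 0 0" --twist '[0, 0, 0, 0, 0, 0, 0, 0, 0, 0]'

```text
clock: 4.5
position: [575.8, -195.5, 174.0]
ee_rot: [0.158, 0.987, -0.0, -0.001]
ft_force: [0.4, 1.7, -2.5]
gripper_width: 10.6
gripper_force: 58.9
```

```bash
python3 - <<'E'
from h import *
s,im=snap('wrist','w3.png'); print(s['position'],s['ee_rot'],s['ft_force'],s['gripper_width'],s['joint_positions'])
K,k,p,A=cam('wrist',s); Rm=R.from_quat(s['ee_rot']).as_matrix()
print(proj('wrist',[516,-172,75],s))
for uv in [(282,224),(281.5,205),(280,308)]:
    q=onz('wrist',uv,s['position'][2]+26,s); print(Rm.T@(q-s['position']))
E
```

```text
[ 575.8181184  -195.49765703  174.01482054] [ 1.58102179e-01  9.87421629e-01 -3.16062419e-04 -1.45848917e-03] [ 0.37983004  1.69115391 -2.51728837] 10.591294502544818 [ 0.20608086  0.49935015  0.039883    1.90870266 -0.02712117  0.73691284
  1.5144974 ]
[286.46325828 123.95471444]
[ 20.33983277  -0.45084746 -25.94307443]
[ 29.27419533  -0.69431358 -25.91796944]
[-23.28296928  -1.33874589 -26.06339782]
```

View pics/w3.png

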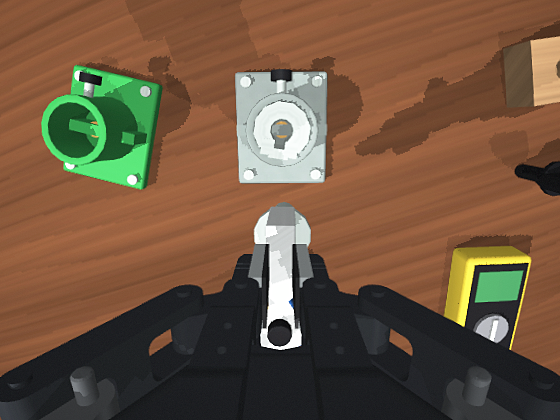

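The wrist view shows the grey stand's hub bore at about (282,130). Its keyway points down and slightly left, towards (277,148), and the set screw is at (281,75). The green stand is at left (80,130). I'll measure the bore and enlarge it.

```bash
python3 - <<'E'
from h import *
s=robot.get_state(); im=cv2.imread('pics/w3.png')
g=cv2.cvtColor(im,6)
x0,y0=240,90; c=g[y0:175,x0:325]
big=cv2.resize(im[y0:175,x0:325],(510,510),interpolation=cv2.INTER_CUBIC); cv2.imwrite('pics/crop3.png',big)
# stand yaw from foot orange? print circle of the hub outer bright face
m=((c>200)).astype(np.uint8); cs=max(cv2.findContours(m,0,2)[0],key=cv2.contourArea); h=cv2.convexHull(cs)
e=cv2.fitEllipse(h); print('bright face',e[0][0]+x0,e[0][1]+y0,e[1]); print(onz('wrist',(e[0][0]+x0,e[0][1]+y0),75,s))
m=((c<165)).astype(np.uint8)
n,l,st,ce=cv2.connectedComponentsWithStats(m); 
for i in range(1,n):
    if st[i,4]>20: print(st[i],ce[i]+[x0,y0])
E
```

```text
bright face 280.84838104248047 152.12787628173828 (88.05585479736328, 103.5444564819336)
[ 536.2672848  -181.02225218   75.        ]
[ 33   0  52  57 839] [313.18831943 108.04529201]
[38  9 35 27 93] [298.70967742 109.31182796]
[ 30  29  23  31 441] [280.99319728 132.95918367]
[75 71 10 14 37] [321.10810811 168.62162162]
[ 8 78  9  7 25] [252.96 170.68]
```

View pics/crop3.png

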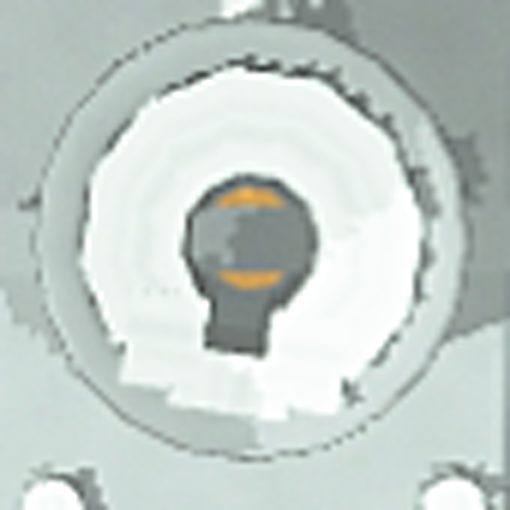

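The crop shows the bore centred at crop (251,241), which is image (281.8,130.2). The keyway's outer end has its middle at crop (237,350), image (279.5,148.3).

```bash
python3 - <<'E'
from h import *
s=robot.get_state(); Rm=R.from_quat(s['ee_rot']).as_matrix()
b=onz('wrist',(281.8,130.2),75,s); k=onz('wrist',(279.5,148.3),75,s); d=k-b
print('bore',b,'key',k,np.linalg.norm(d),'kw angle',np.arctan2(d[1],d[0]))
print('tool delta bore-TCP',Rm.T@(b-s['position'])); tx=-Rm[:,0]; print('key dir now',np.arctan2(tx[1],tx[0]))
e=[onz('wrist',(240+x/6,90+y/6),75,s) for x,y in((185,241),(318,241),(251,175),(251,307))]; print(np.linalg.norm(e[0]-e[1]),np.linalg.norm(e[2]-e[3]))
print(s['position'],s['clock'])
E
```

```text
bore [ 519.77563861 -174.86895368   75.        ] key [ 532.97230762 -181.11161774   75.        ] 14.598730331985177 kw angle -0.4418548576002119
tool delta bore-TCP [5.89631815e+01 2.03927849e-02 9.93281513e+01]
key dir now -0.3146718620215455
17.877429690061287 17.400147163367542
[ 576.12089704 -193.22361131  174.15168799] 4.55
```

Request:
step_arm --jaw '[1, 1, 1, 1, 1]' --pt "0 0 0" --pt "0 0 0" --pt "0 0 0" --pt "0 0 0" --pt "0 0 0" --twist '[0.91, 0.91, 0, 0, 0]'

```text
clock: 4.97
position: [577.2, -191.6, 175.4]
ee_rot: [0.216, 0.976, 0.0, -0.0]
ft_force: [0.3, 0.9, -1.7]
gripper_width: 11.1
gripper_force: 58.9
```

```bash
cat >> h.py <<'E'
def bore(s,im,z=75,guess=None):
    g=cv2.cvtColor(im,cv2.COLOR_RGB2GRAY); u=proj('wrist',guess,s).astype(int); x0,y0=u-45
    n,l,st,ce=cv2.connectedComponentsWithStats((g[y0:y0+90,x0:x0+90]<165).astype(np.uint8))
    i=min((i for i in range(1,n) if st[i,4]>150),key=lambda i:np.linalg.norm(ce[i]-45))
    c=max(cv2.findContours((l==i).astype(np.uint8),0,1)[0],key=cv2.contourArea)[:,0]+[x0,y0]
    P=np.array([onz('wrist',tuple(map(float,q)),z,s)[:2] for q in c])
    ctr=P.mean(0)
    d=np.linalg.norm(P-ctr,axis=1); far=P[d>d.max()-1.5].mean(0); w=P.copy()
    for _ in range(15):   # circle fit leaving the keyway out
        a=(far-ctr)/np.linalg.norm(far-ctr); w=P[((P-ctr)@a)<4]
        A=np.c_[2*w,np.ones(len(w))]; o=np.linalg.lstsq(A,(w**2).sum(1),rcond=None)[0]; ctr=o[:2]
    r=np.sqrt(o[2]+ctr@ctr); K=P[((P-ctr)@a)>r+1.5]; d=K.mean(0)-ctr
    return ctr,r,np.arctan2(d[1],d[0]),st[i]
E
python3 - <<'E'
from h import *
for j in range(3):
    s,im=snap('wrist','w4.png'); Rm=R.from_quat(s['ee_rot']).as_matrix(); b=bore(s,im,guess=[520,-175,75])
    print(s['position'],s['ee_rot'].round(4),b); print(Rm.T@(np.r_[b[0],75]-s['position']),np.arctan2(-Rm[1,0],-Rm[0,0]))
E
```

```text
[ 577.18212853 -191.57439162  175.41663498] [ 2.164e-01  9.763e-01  1.000e-04 -4.000e-04] (array([ 526.47943208, -180.14080662]), np.float64(6.63502722058441), np.float64(2.8053840463378155), array([ 32,  35,  22,  30, 457], dtype=int32))
[ 50.69724363 -11.06874156 100.46025743] -0.43625442148581794
[ 577.24987913 -191.86035941  175.54693321] [ 2.168e-01  9.762e-01  1.000e-04 -3.000e-04] (array([ 525.70717041, -180.33243819]), np.float64(6.758101994967189), np.float64(2.7492427285318533), array([ 32,  36,  22,  30, 441], dtype=int32))
[ 51.52045657 -11.38096907 100.57507477] -0.43697382335347934
[ 577.27183989 -192.15246518  175.6377754 ] [ 2.171e-01  9.762e-01  1.000e-04 -2.000e-04] (array([ 525.22396218, -180.76923303]), np.float64(6.84787663768342), np.float64(2.6200011690726033), array([ 32,  36,  23,  29, 443], dtype=int32))
[ 51.93218788 -11.75754266 100.6545053 ] -0.4376781646546681
```

```bash
python3 - <<'E'
t=open('h.py').read()
t=t.replace("a=(far-ctr)/np.linalg.norm(far-ctr);","a=np.array([.905,-.426]);").replace("ctr=P.mean(0)\n","ctr=P.mean(0)-2*np.array([.905,-.426])\n")
open('h.py','w').write(t)
from h import *
for j in range(2):
    s,im=snap('wrist','w4.png'); Rm=R.from_quat(s['ee_rot']).as_matrix(); b=bore(s,im,guess=[520,-175,75])
    print(s['position'],b); print(Rm.T@(np.r_[b[0],75]-s['position']),np.arctan2(-Rm[1,0],-Rm[0,0]))
E
```

```text
[ 577.27722297 -192.39073482  175.72114441] (array([ 519.57822392, -177.48706445]), np.float64(8.738103518316004), np.float64(-0.48609331674997913), array([ 31,  35,  23,  30, 445], dtype=int32))
[ 58.55233073 -10.99871904 100.73080739] -0.43829500580051733
[ 577.30395776 -192.57105235  175.76819962] (array([ 519.57775753, -177.34919708]), np.float64(8.707749109084618), np.float64(-0.48930840839651185), array([ 32,  35,  22,  30, 453], dtype=int32))
[ 58.71968106 -10.75502723 100.76992394] -0.43882055183475877
```

Request:
step_arm --jaw '[1, 1, 1, 1, 1, 1, 1, 1]' --pt "0.038 -0.007 0" --pt "0.038 -0.007 0" --pt "0.037 -0.007 0" --pt "0 0 0.02" --pt "0 0 0.02" --pt "0 0 0" --pt "0 0 0" --pt "0 0 0" --twist '[0, 0, 0, 0, 0, 0, 0, 0]'

```text
clock: 5.88
position: [522.5, -178.4, 155.6]
ee_rot: [0.218, 0.976, -0.0, 0.0]
ft_force: [-0.5, -0.9, -2.7]
gripper_width: 10.9
gripper_force: 58.9
```

```bash
python3 - <<'E'
from h import *
s,im=snap('wrist','w5.png'); s2,im2=snap('side','s5.png'); print(s['position'],s['ee_rot'],s['ft_force'],s['clock'])
Rm=R.from_quat(s['ee_rot']).as_matrix(); ax=s['position']+Rm@[2,-.5,0]; print('axis',ax)
print(proj('side',[*ax[:2],ax[2]-66]),proj('side',[519.6,-176.5,75]))
a=cv2.resize(im2[140:240,290:390],(400,400),interpolation=3)
b=cv2.resize(im[80:330,155:405],(400,400),interpolation=3)
cv2.imwrite('pics/crop5.png',np.hstack([a,b])[:,:,::-1])
E
```

```text
[ 522.45908662 -178.41606675  155.62210974] [ 2.18113053e-01  9.75923507e-01 -1.83528825e-05  5.61436248e-05] [-0.51520869 -0.91601946 -2.66107456] 5.8833
axis [ 520.43651819 -178.01704683  155.62188022]
[337.55796338 191.61246986] [337.38530059 197.06874272]
```

View pics/crop5.png

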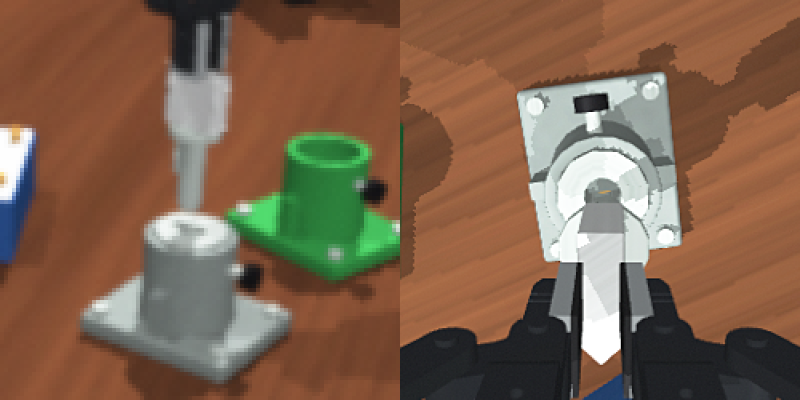

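The side view shows the nose directly above the hub bore: tip at crop (193,212), bore at (190,228). The wrist view shows the bar in line with the bore at (603,190). I'll lower it gently.

Request:
step_arm --jaw '[1, 1, 1, 1, 1, 1]' --pt "0 0 0.01" --pt "0 0 0.01" --pt "0 0 0.008" --pt "0 0 0.008" --pt "0 0 0.004" --pt "0 0 0" --twist '[0, 0, 0, 0, 0, 0]'

```text
clock: 6.48
position: [521.3, -178.2, 135.1]
ee_rot: [0.218, 0.976, -0.0, -0.001]
ft_force: [-0.7, -0.8, -1.9]
gripper_width: 10.8
gripper_force: 58.9
```

Request:
step_arm --jaw '[1, 1, 1, 1, 1, 1]' --pt "0 0 0.008" --pt "0 0 0.008" --pt "0 0 0.006" --pt "0 0 0.006" --pt "0 0 0" --pt "0 0 0" --twist '[0, 0, 0, 0, 0, 0]'

```text
clock: 6.98
position: [521.6, -178.2, 121.6]
ee_rot: [0.218, 0.976, -0.0, -0.0]
ft_force: [-1.2, -0.4, -2.0]
gripper_width: 11.0
gripper_force: 58.9
```

Request:
step_arm --jaw '[1, 1, 1, 1, 1, 1]' --pt "0 0 0.004" --pt "0 0 0.004" --pt "0 0 0.004" --pt "0 0 0" --pt "0 0 0" --pt "0 0 0" --twist '[0, 0, 0, 0.2, 0.2, 0]'

```text
clock: 7.48
position: [521.7, -178.2, 115.8]
ee_rot: [0.232, 0.973, -0.0, -0.0]
ft_force: [0.1, -1.0, -2.8]
gripper_width: 10.9
gripper_force: 58.9
```

Request:
step_arm --jaw '[1, 1, 1, 1, 1, 1]' --pt "0 0 0.004" --pt "0 0 0.004" --pt "0 0 0.004" --pt "0 0 0" --pt "0 0 0" --pt "0 0 0" --twist '[0, 0, 0, 0, 0, 0]'

```text
clock: 7.98
position: [521.7, -178.2, 109.8]
ee_rot: [0.232, 0.973, 0.0, -0.0]
ft_force: [-0.1, -0.2, -2.4]
gripper_width: 10.9
gripper_force: 58.9
```

Request:
step_arm --jaw '[1, 1, 1, 1, 1, 1]' --pt "0 0 0.006" --pt "0 0 0.006" --pt "0 0 0.006" --pt "0 0 0.004" --pt "0 0 0" --pt "0 0 0" --twist '[0, 0, 0, 0, 0, 0]'

```text
clock: 8.48
position: [521.9, -178.3, 98.8]
ee_rot: [0.232, 0.973, -0.0, 0.0]
ft_force: [-0.7, -0.2, 2.1]
gripper_width: 10.5
gripper_force: 59.6
```

The plunger is engaged: force is up about 4.5 N at the expected depth, so the key is in. I'll push home with a firmer grip.

Request:
step_arm --jaw '[1, 1, 1, 1, 1, 1, 1]' --pt "0 0 0" --pt "0 0 0.004" --pt "0 0 0.004" --pt "0 0 0.004" --pt "0 0 0.003" --pt "0 0 0" --pt "0 0 0" --twist '[0, 0, 0, 0, 0, 0, 0]' --force 100

```text
clock: 9.07
position: [522.5, -178.9, 92.2]
ee_rot: [0.232, 0.973, -0.0, 0.001]
ft_force: [0.9, -1.9, 12.1]
gripper_width: 8.4
gripper_force: 163.7
```

Request:
step_arm --jaw '[1, 1, 1]' --pt "0 0 0.003" --pt "0 0 0" --pt "0 0 0" --twist '[0, 0, 0]'

```text
clock: 9.32
position: [522.9, -179.0, 90.9]
ee_rot: [0.232, 0.973, -0.0, 0.001]
ft_force: [1.3, -2.1, 14.9]
gripper_width: 8.8
gripper_force: 163.9
```

Request:
step_arm --jaw '[1, 1, 1, 1]' --pt "0 0 0.003" --pt "0 0 0" --pt "0 0 0" --pt "0 0 0" --twist '[0, 0, 0, 0]'

```text
clock: 9.65
position: [523.2, -179.2, 89.6]
ee_rot: [0.232, 0.973, -0.0, 0.002]
ft_force: [1.1, -2.1, 16.3]
gripper_width: 8.4
gripper_force: 164.1
```

```bash
python3 - <<'E'
from h import *
s,im=snap('wrist','w6.png'); s2,im2=snap('side','s6.png'); print(s['position'],s['ft_force'],s['wrist_torque'],s['gripper_width'],s['clock'])
a=cv2.resize(im2[150:230,300:380],(400,400),interpolation=3)
b=cv2.resize(im[80:330,155:405],(400,400),interpolation=3)
cv2.imwrite('pics/crop6.png',np.hstack([a,b])[:,:,::-1])
E
```

```text
[ 523.21063326 -179.18973928   89.62398213] [ 1.09316743 -2.07701815 16.31405856] [-0.50128362  0.80184186 -0.01037782] 8.350998115570135 9.65
```

View pics/crop6.png

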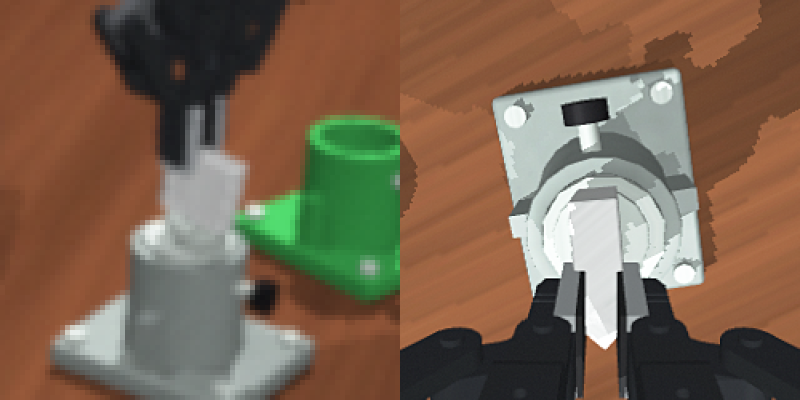

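```bash
python3 - <<'E'
from h import *
s=robot.get_state()
th=-.465; c=np.array([519.8,-177.3]); ex=np.array([np.cos(th),np.sin(th)]); ey=np.array([-ex[1],ex[0]])
K=lambda x,y,z:np.r_[c+x*ex+y*ey,z]
for nm,P in [('flat top +y',K(-18,7,117)),('flat top -y',K(-18,-7,117)),('tip top',K(25,0,117)),('flat bot +y',K(-18,7,81)),('flat bot -y',K(-18,-7,81)),('tip bot',K(25,0,81)),('hub c',K(0,0,75)),('hub L',K(25,0,75)),]:
    u=proj('side',P); w=proj('wrist',P,s); print(nm,'side crop',((u-[300,150])*5).round(),'wrist crop',((w-[155,80])*1.6+[400,0]).round())
im=cv2.imread('pics/s6.png'); im5=cv2.imread('pics/s5.png')
# sub-crops: magnified side view now, and before
a=cv2.resize(im[175:209,320:360],(800//2,340),interpolation=3); b=cv2.resize(im5[165:199,318:358],(400,340),interpolation=3)
cv2.imwrite('pics/crop7.png',np.hstack([a,b]))
# colour profile
print(cv2.cvtColor(im,6)[176:206,328:352])
E
```

```text
flat top +y side crop [210. 174.] wrist crop [630. 226.]
flat top -y side crop [229. 166.] wrist crop [580. 227.]
tip top side crop [155. 145.] wrist crop [605. 361.]
flat bot +y side crop [206. 240.] wrist crop [624. 195.]
flat bot -y side crop [224. 231.] wrist crop [584. 195.]
tip bot side crop [151. 209.] wrist crop [604. 307.]
hub c side crop [187. 235.] wrist crop [604. 238.]
hub L side crop [150. 219.] wrist crop [604. 300.]
[[ 85  85  78  57  33  31  29  30  39  91 130 127  83  34  50 106 111  90
   97  99 102 103 105 104]
 [ 86  86  80  59  34  28  28  30  41  93 131 123  78  34  50 107 113  92
   98 100 104 104 104 103]
 [ 85  86  82  63  34  30  28  30  40  92 130 119  77  49  59 107 115  97
  100 105 104 105 103 101]
 [ 85  87  83  60  35  31  30  30  43  93 131 127 116 109 104 118 118 103
  103 106 105 104 102  99]
 [ 87  87  86  65  37  31  30  31  49  97 135 143 160 168 159 157 146 125
  112 107 105 101  99  97]
 [ 89  91  92  81  56  38  31  31  50  97 137 152 170 184 184 182 174 159
  142 129 116 103  98  98]
 [ 91  94  96  99  96  80  57  44  59 101 137 156 171 181 
[... 1666 characters left out ...]
75 177 175 177 179 172 159 152 147 148 147 147 145 145 145 151 184
  188 171 171 129  73  66]
 [184 185 159 149 157 167 174 174 167 160 155 147 146 149 147 148 150 163
  170 172 162 119  68  59]
 [144 171 160 137 135 144 157 165 167 167 162 153 154 150 143 142 141 149
  160 158 139 102  78  66]
 [104 119 127 127 131 136 143 148 150 151 150 148 145 137 126 124 125 139
  146 128 111  99  90  82]
 [ 97 103 106 111 117 123 129 130 131 134 132 126 122 117 115 118 120 120
  118 111 103  95  92  88]
 [ 98 101 103 106 106 109 113 116 117 121 125 125 122 120 119 117 116 117
  114 109 103  94  90  87]
 [ 97 100 103 104 107 110 112 113 114 117 119 120 122 120 119 117 117 114
  114 114 113 106  90  78]]
```

```bash
python3 - <<'E'
import cv2,numpy as np
im=cv2.imread('pics/s6.png'); w=cv2.imread('pics/w6.png'); w5=cv2.imread('pics/w5.png')
a=cv2.resize(im[170:210,320:360],(400,400),interpolation=2)
b=cv2.resize(w[190:310,250:310],(200,400),interpolation=2); c=cv2.resize(w5[190:310,250:310],(200,400),interpolation=2)
cv2.imwrite('pics/crop8.png',np.hstack([a,b,c]))
E
```

View pics/crop8.png

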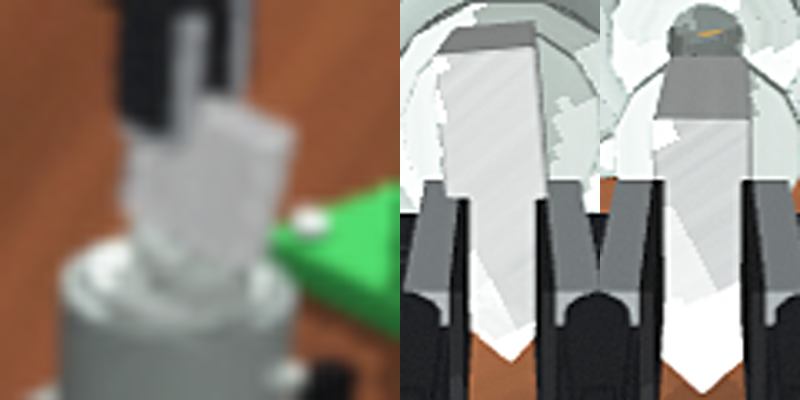

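The crop shows the collar close to the hub, but the handle has shifted in the pads and leans a few degrees towards the robot. The flat end is at (490,50) now and was at (703,120) before. I'll ease up, let go while the key stays in the keyway, and re-grip centred with a lighter force.

Request:
step_arm --jaw '[1, 1, 1, 1, 1, 0.5, 0.5, 0.5, 0.5]' --pt "0 0 -0.008" --pt "0 0 -0.008" --pt "0 0 -0.006" --pt "0 0 0" --pt "0 0 0" --pt "0 0 0" --pt "0 0 0" --pt "0 0 0" --pt "0 0 0" --twist '[0, 0, 0, 0, 0, 0, 0, 0, 0]' --force 50

```text
clock: 10.5
position: [522.2, -178.1, 99.5]
ee_rot: [0.232, 0.973, 0.0, 0.0]
ft_force: [-0.7, 0.2, 0.3]
gripper_width: 42.5
gripper_force: 0.0
```

```bash
python3 - <<'E'
from h import *
s,im=snap('wrist','w7.png'); s2,im2=snap('side','s7.png'); print(s['position'],s['ft_force'],s['gripper_width'],s['clock'])
g=cv2.cvtColor(im,7); print('rows col277',list(enumerate(g[185:320:3,277])))
for r in (230,250,270): print(r,g[r,240:320:2])
gs=cv2.cvtColor(im2,7)
for r in range(172,202,3): print(r,gs[r,322:358])
E
```

```text
[ 522.16667878 -178.08937378   99.46096007] [-0.70019141  0.1682454   0.32193765] 42.479107260930974 10.5
rows col277 [(0, np.uint8(198)), (1, np.uint8(98)), (2, np.uint8(246)), (3, np.uint8(244)), (4, np.uint8(241)), (5, np.uint8(170)), (6, np.uint8(171)), (7, np.uint8(187)), (8, np.uint8(139)), (9, np.uint8(140)), (10, np.uint8(140)), (11, np.uint8(141)), (12, np.uint8(140)), (13, np.uint8(140)), (14, np.uint8(212)), (15, np.uint8(210)), (16, np.uint8(216)), (17, np.uint8(206)), (18, np.uint8(213)), (19, np.uint8(210)), (20, np.uint8(214)), (21, np.uint8(212)), (22, np.uint8(213)), (23, np.uint8(206)), (24, np.uint8(242)), (25, np.uint8(240)), (26, np.uint8(255)), (27, np.uint8(255)), (28, np.uint8(255)), (29, np.uint8(255)), (30, np.uint8(255)), (31, np.uint8(255)), (32, np.uint8(255)), (33, np.uint8(255)), (34, np.uint8(255)), (35, np.uint8(255)), (36, np.uint8(255)), (37, np.uint8(255)), (38, np.uint8(255)), (39, np.uint8(255)), (40, np.uint8(255)), (41, np.uint8(249)), (42, np.uint8(96)), (43, np.uint8(97)), (44, np.uint8(105))]
230 [224 221 204 246 252 253 247 253 242 244 246 
[... 1264 characters left out ...]
70 172 171 171 169 163
 158 173 187 183 172 137 103 100 100 100  98  97  98  96  93  92  94  95]
190 [ 91  95  96  99  98  97  95  93 107 151 179 179 179 174 173 170 165 160
 160 172 182 181 157 117 103 100 103 127 147 142 135 135 144 154 161 164]
193 [ 97  97  98  98  94  94  96 105 118 138 150 148 150 155 154 153 147 148
 165 175 160 140 122 106 109 132 147 148 154 161 158 160 166 166 166 165]
196 [ 98  97  95 100 134 174 197 221 231 231 212 158 122 125 141 153 157 159
 189 221 229 231 230 228 205 155 112  85  89 103 122 142 154 162 166 165]
199 [ 96  95  95 100 141 182 171 141 154 169 176 178 170 154 147 148 150 148
 145 145 154 199 223 218 191 171 172 131  73  67  71  75  79  81  86  99]
```

The spindle stands upright again and has risen on the spring. Now I'll work out the re-grip offset.

```bash
python3 - <<'E'
from h import *
s=robot.get_state(); Rm=R.from_quat(s['ee_rot']).as_matrix(); im=cv2.imread('pics/w7.png'); g=cv2.cvtColor(im,6)
print(s['position'])
for z in (125,129,133):
    f=Rm.T@(onz('wrist',(277,226),z,s)-s['position']); t=Rm.T@(onz('wrist',(281,310),z,s)-s['position'])
    print(z,f.round(1),t.round(1),'len',np.linalg.norm(f-t).round(1),'axis',f[0]-18,t[0]+25)
# tip and edges: columns of bar boundary by row
for r in (228,236,244,262,275,290,300,304,307,310): print(r,''.join('#' if v>200 else '+' if v>160 else '.' for v in g[r,250:312]))
E
```

```text
[ 521.93505383 -178.16426075   99.33919048]
125 [ 19.1  -2.7 -25.7] [-24.9  -0.8 -25.7] len 44.0 axis 1.100776071110701 0.1257000927130889
129 [ 20.4  -2.6 -29.7] [-22.3  -0.8 -29.7] len 42.7 axis 2.4299412125689877 2.7238318718336494
133 [ 21.8  -2.6 -33.7] [-19.7  -0.8 -33.7] len 41.5 axis 3.7591063540272494 5.32196365095421
228 ###+#############++############################+.+++++++++..##
236 #################++###########################++###+++++###++#
244 #################.############################++###########+##
262 ################+################################.............
275 ................##############################................
290 ................#############################.................
300 ..................#########################...................
304 ......................+###############+.......................
307 ..........................#########...........................
310 .............................##...............................
```

Request:
step_arm --jaw '[0.5, 0.5, 1, 1, 1, 1, 1]' --pt "0.005 0 0.004" --pt "0 0 0" --pt "0 0 0" --pt "0 0 0" --pt "0 0 0" --pt "0 0 0" --pt "0 0 0" --twist '[0, 0, 0, 0, 0, 0, 0]' --force 50

```text
clock: 11.18
position: [519.5, -177.1, 97.3]
ee_rot: [0.232, 0.973, 0.0, -0.0]
ft_force: [0.2, 0.7, 0.5]
gripper_width: 12.5
gripper_force: 49.9
```

```bash
cat >> h.py <<'E'
def bar(f):
    # flat-end top row (end face ~140 grey -> bright) and tip row of the bar, wrist image
    s,im=snap('wrist',f); g=cv2.cvtColor(im,7); c=g[150:330,277:284].mean(1)
    tip=150+max(i for i in range(100,180) if c[i]>185)
    dk=[150+i for i in range(20,100) if 120<c[i]<160]
    print('TCP',s['position'].round(1),'F',s['ft_force'].round(1),'M',s['wrist_torque'].round(2),'w',round(s['gripper_width'],1),'g',round(s['gripper_force'],1),'end face rows',dk[:1],dk[-1:],'tip',tip,'t',s['clock'])
E
python3 -c "from h import *; bar('w8.png')"
```

```text
TCP [ 519.5 -177.1   97.3] F [0.2 0.7 0.5] M [0.08 0.02 0.03] w 12.5 g 49.9 end face rows [173] [235] tip 317 t 11.1833
```

Request:
step_arm --jaw '[1, 1, 1, 1, 1, 1]' --pt "0 0 0.004" --pt "0 0 0.004" --pt "0 0 0.004" --pt "0 0 0" --pt "0 0 0" --pt "0 0 0" --twist '[0, 0, 0, 0, 0, 0]'

```text
clock: 11.73
position: [519.6, -177.1, 91.3]
ee_rot: [0.232, 0.973, 0.0, 0.0]
ft_force: [0.4, -0.7, 2.1]
gripper_width: 12.6
gripper_force: 50.2
```

```bash
python3 -c "from h import *; bar('w9.png')"
```

```text
TCP [ 519.6 -177.1   91.3] F [ 0.4 -0.7  2.1] M [0.15 0.06 0.05] w 12.6 g 50.2 end face rows [174] [235] tip 317 t 11.7333
```

Request:
step_arm --jaw '[1, 1, 1, 1, 1, 1]' --pt "0 0 0.004" --pt "0 0 0.004" --pt "0 0 0.003" --pt "0 0 0" --pt "0 0 0" --pt "0 0 0" --twist '[0, 0, 0, 0, 0, 0]'

```text
clock: 12.28
position: [519.6, -177.1, 85.8]
ee_rot: [0.232, 0.973, 0.0, 0.0]
ft_force: [-0.5, 0.0, 5.3]
gripper_width: 12.2
gripper_force: 50.5
```

```bash
python3 -c "from h import *; bar('w10.png')"
```

```text
TCP [ 519.6 -177.1   85.8] F [-0.5  0.   5.3] M [0.2  0.07 0.04] w 12.2 g 50.5 end face rows [179] [235] tip 317 t 12.2833
```

Request:
step_arm --jaw '[1, 1, 1, 1]' --pt "0 0 0.002" --pt "0 0 0.002" --pt "0 0 0" --pt "0 0 0" --twist '[0, 0, 0, 0]'

```text
clock: 12.67
position: [519.9, -177.0, 85.4]
ee_rot: [0.232, 0.973, 0.0, 0.001]
ft_force: [-3.9, 3.7, 26.8]
gripper_width: 12.5
gripper_force: 53.0
```

```bash
python3 -c "from h import *; bar('w11.png')"
```

```text
TCP [ 519.9 -177.    85.4] F [-3.9  3.7 26.8] M [ 0.6   1.18 -0.03] w 12.5 g 53.0 end face rows [180] [235] tip 317 t 12.6667
```

The collar is down on the hub: motion stopped at 85.4 mm, force jumped to about 27 N, and the bar is still straight in the hand. I'll ease the push slightly and check that it stays put.

Request:
step_arm --jaw '[1, 1, 1, 1, 1, 1, 1, 1, 1, 1]' --pt "0 0 -0.001" --pt "0 0 0" --pt "0 0 0" --pt "0 0 0" --pt "0 0 0" --pt "0 0 0" --pt "0 0 0" --pt "0 0 0" --pt "0 0 0" --pt "0 0 0" --twist '[0, 0, 0, 0, 0, 0, 0, 0, 0, 0]'

```text
clock: 13.55
position: [519.8, -177.0, 85.4]
ee_rot: [0.232, 0.973, 0.0, 0.001]
ft_force: [-3.3, 3.2, 20.2]
gripper_width: 12.2
gripper_force: 52.3
```

```bash
python3 - <<'E'
from h import *
bar('w12.png'); snap('side','s12.png')
g=cv2.imread('pics/s12.png',0)
for r in range(178,204,2): print(r,g[r,322:356])
E
```

```text
TCP [ 519.8 -177.    85.4] F [-3.3  3.2 20.2] M [0.59 0.78 0.01] w 12.2 g 52.3 end face rows [180] [235] tip 317 t 13.55
178 [ 83  82  81  82  83  84  85  86 101  91  50  33  30  29  33  54 100 133
 108  49  26  34  82  99  98 102 104 103 104 101  97  96  95  94]
180 [ 81  82  83  85  84  84  87  92 122 144 109  43  28  28  34  62 108 135
 107  47  29  38 101 119 103 103 104 101  99  98  97  96  97  97]
182 [ 82  83  85  84  84  87  91  95 103  93  57  34  30  31  37  74 115 134
 145 146 132 108 125 131 110 102  99  98  97  95  97  96  97  98]
184 [ 84  85  85  85  88  91  94  98 108 122 114  84  57  39  42  78 119 128
 138 162 172 178 184 156 112  99  98  98  98  97  97  98  97  95]
186 [ 84  85  86  91  94  97  98 101 125 156 166 157 145 132 124 129 137 148
 156 172 182 183 181 149 105  98 100  99  98  99  98  96  94  93]
188 [ 86  89  94  96  98  97  97  99 127 158 168 168 166 162 161 160 159 160
 162 174 184 184 187 159 108  99  99  98  99  97  95  94  93  95]
190 [ 92  93  96  98  97  96  93  98 130 163 169 169 171 168 162 162 161 161
 162 175 187 183 171 139 105  99 102 127 146
[... 179 characters left out ...]
98  97  94  99 116 151 170 174 179 172 168 175 173 163 159 161
 158 170 181 181 163 127 104 105 119 124 127 137 154 164 166 166]
196 [ 97  98  95  99 134 173 194 197 173 155 166 179 184 184 178 165 158 159
 161 181 188 180 203 219 195 145 104  84  88 102 123 141 154 162]
198 [ 97  94  95 107 157 183 160 155 171 172 162 154 155 162 169 174 172 170
 160 157 157 175 213 227 206 175 161 118  78  75  79  82  89 101]
200 [ 95  96  96  94 110 146 153 134 136 145 156 165 172 176 175 171 161 147
 147 149 153 179 195 181 172 171 161 119  69  59  61  66  72  75]
202 [ 95  97  98  92  84  90  98 107 119 126 129 135 141 147 150 151 150 146
 144 134 126 133 154 159 147 127 110  98  90  80  72  70  66  59]
```

The side image now matches the home position: the bar's flat corner is at about (345.5,183) against a predicted (345.8,183.2). The spindle is upright and steady, so I'm handing in.

```bash
python3 -c "from cell import robot; print(robot.job_done())"
```

```text
the job is handed in; nothing more can be done
None
```

The job is handed in: the spindle is fully home with its key in the keyway and collar down on the hub, still gripped and held down with about 20 N, after I let go once and re-gripped because the first push made the handle lean.

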